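# Make up a bracket kit in the divided tray

## Robot

A 6-joint arm with a two-finger parallel gripper is mounted at the origin on a cart in front of the work surface, level with it; the furniture and walls round the work are solid. World frame = base frame: x ahead of the robot, y to its left, z up, the work surface at z = 0. Lengths are in m, angles in degrees, forces in N, time in s.
With the tool pointing down it reaches from about 0.4 to 0.825 m from the base axis. Payload 7 kg.
Tool frame: the origin (TCP) lies midway between the tips of the shut fingers; the grasp point (between the pads) lies 19 mm behind it; z points along the fingers, x is the direction in which the jaws open and shut, and the axes are right-handed (so a half turn about z gives the same grasp; the last joint's range is limited). The gripper opens to 88 mm and grips with 3 to 60 N. Pads are 19 mm wide; open, the fingers measure 130 mm over their backs; the gripper's body (78 mm by 193 mm) begins 47 mm behind the grasp point.
Start: joints at [82.512, 20.546, 0.682, 0, -70.136, -16.507], TCP at [0.275, 0.617, 0.227] pointing down, gripper open.
Joint ranges: [-176.03, 176.03], [-82.01, 121.73], [-58.28, 71.71], [-173.87, 95.51], [-174.79, -0.11], [-173.66, 173.66]. Speed limits (degrees/s): [136.94, 136.94, 172.46, 180, 180, 180].

## Interface

Orientations are given as [roll, pitch, yaw] about the fixed x, y, z axes, in that order (R = Rz(yaw) Ry(pitch) Rx(roll)).
In Python, from plant import * gives the robot as it stands. The module is installed in compiled form; this text tells all that it offers.
- The arm moves only by the shell command python3 -m pendant 'ROWS' [OPENING]. ROWS is JSON, a list that holds one entry, the list of rows, each a list of 6 numbers: the shift along the world's x, y, z in mm, then the turn, a rotation vector about the world's x, y, z in degrees. A call has 1 to 10 rows; each row is the pose to reach, as a shift and turn from the pose commanded when the call began; what a row does not reach only later rows make up. A row lasts 1/8 s, in which the tool goes at most 62.5 mm and 10.7 degrees, less where a joint would pass 70% of its speed; a pose out of reach is approached as far as the arm can. A call with a gripper value outside its range is refused whole. OPENING is the closure, from -1 (fully open) to 1 (shut), set as the call begins (- or left out, the last holds). The fingers move at their own pace and stop on an object; the grip force is fixed at half the most. Time passes only in rows, so rows that repeat a pose let the fingers close. It gives the time, the measured TCP pose, the force and the opening at its end, in the units of the state.
- get_obs(): the state, without advancing time (a new reading comes with each control period).
- snapshot(name): name is "side" or "top"; returns a dict with "pixels" (400x640x3 uint8, red, green, blue), "depth" (400x640 float32, m along the optical axis (not along the pixel's ray), 0 where there is no reading), "fx", "fy", "cx", "cy" (pixels), "dist" ([k1, k2, p1, p2, k3] as OpenCV has them; the pictures are not rectified), "pose" (4x4, takes a point from camera to world coordinates). Camera axes: x right, y down, z forward; pixel columns grow to the right and rows downward; lengths in m; the calibration is good to about 2 mm. A picture is of the moment at which its call begins.
- close_job(): hands the job in, once; it reports no verdict.
The state is a dict: "clock": time; "joint_pos": joint angles; "qvel": joint speeds; "tau": joint torques, N m; "tool_pos": TCP position; "orientation": TCP orientation; "force": force on the tool from outside, world axes, zero at the start; "moment": the same for the moment, N m; "opening": finger opening in m.
Only numpy, scipy, OpenCV 4.12 (cv2) and the standard library are available. Lean on these libraries where they do the work, as an engineer would, in place of code of your own. Each camera call takes 0.05 s, during which the arm holds its last target. There are 200 camera calls.

## Task

Make up the bracket kit in the divided steel tray: lay the larger of the two spanners flat in the long compartment, the long bright bolt in the widest of the three short compartments, the small angle bracket in the middle one and the loose hex nut in the narrowest one. The smaller spanner, the short rusty bolt and the long piece of angle do not belong in the kit: leave them where they lie.

Things in the scene. Friction and masses are not known exactly. Their poses are not given: they have to be found in the camera images.
- kit_tray: Grey divided tray, fixed, 169 (x) x 262 (y) mm, all walls and dividers 18 high, 3 thick; floors (black) 3 above the bench. Origin: centre of underside; z up. Long compartment (inside 80 x 256) centred at x +41.5, y 0. Three short ones, all centred at x -41.5 and 80 long in x: widest (108 in y) centred at y +74, middle (82) at y -24, narrowest (60) at y -98. Low wire loop at each y end
- spanner_large_c (a point): Larger steel combination spanner lying flat, 218 mm long (its y axis), heads 37 wide and 9 thick, shank 12 wide (x) and 5 thick, centred 4.5 above the bench. Point: its middle, half-way up. z axis up
- bolt_long_c (a point): Bright steel hex bolt with a nut on its end, lying, 68 mm long (its y axis), head and nut up to 22 wide and 19 high, round shank about 12 thick between them. Point: its middle, half-way up (9.5 above the bench); z axis up at the start
- bracket_c (a point): Small steel angle bracket, 22 wide (x) x 24 (y) x 24 mm high, legs 5 thick: one leg lies flat, the other stands up at its +y edge. Grasp across the 22 mm width (fingers closing along x), over the upright leg. Point: centre of its 22 x 24 x 24 envelope; z up
- nut_c (a point): Loose steel hex nut lying flat, 26 mm across flats (along x), 30 across corners (along y), 13 high. Point: its centre; z up
- spanner_small_c (a point): Smaller steel combination spanner, 179 mm long (its y axis), heads 29 wide, 8 thick. Does not belong in the kit. Point: its middle, half-way up
- bolt_short_c (a point): Short rusty brown hex bolt without nut, 45 mm long (its y axis), head 15 wide and 13 high. Does not belong in the kit. Point: its middle, half-way up
- long_angle_c (a point): Long piece of steel angle, 99 mm long (its x axis), 42 wide (y), 42 high. Does not belong in the kit. Point: centre of its envelope
There are look-alikes about, which are no part of the job. Leave any blue or orange look-alike of the part that bears bolt_long_c alone.

How it is judged (in metres and radians):
At the end, for the whole second after the job is handed in: Larger spanner flat, its centre within 22 mm of the long compartment's centre; centres of bolt, bracket, nut inside the widest, middle, narrowest short compartment (9 mm or more from the walls), down on the floor; at rest; the three others within 25 mm of where they lay (x of spanner_large_c in the frame of kit_tray between 0.018 and 0.065 m and y of spanner_large_c in the frame of kit_tray between -0.022 and 0.022 m and z of spanner_large_c in the frame of kit_tray below 0.012 m and linear speed of each of spanner_large, bolt_long, bracket, nut below 0.02 m/s and x of bolt_long_c in the frame of kit_tray between -0.0725 and -0.0105 m and y of bolt_long_c in the frame of kit_tray between 0.029 and 0.119 m and z of bolt_long_c in the frame of kit_tray below 0.018 m and x of bracket_c in the frame of kit_tray between -0.0725 and -0.0105 m and y of bracket_c in the frame of kit_tray between -0.056 and 0.008 m and z of each of bracket_c, nut_c in the frame of kit_tray below 0.021 m and x of nut_c in the frame of kit_tray between -0.0725 and -0.0105 m and y of nut_c in the frame of kit_tray between -0.119 and -0.077 m and distance of each of spanner_small_c, bolt_short_c, long_angle_c from where it was at the start of the episode below 0.025 m and angle between spanner_large_c's own z axis and vertical below 0.12 rad); the robot touches nothing.
It fails at once if the smaller spanner is shifted by more than 25 mm (distance of spanner_small_c from where it was at the start of the episode above 0.025 m).
It fails at once if the short rusty bolt is shifted by more than 25 mm (distance of bolt_short_c from where it was at the start of the episode above 0.025 m).
It fails at once if the long piece of angle is shifted by more than 25 mm (distance of long_angle_c from where it was at the start of the episode above 0.025 m).
It also fails if it takes over 99 s, if anything falls off the work surface, if the arm or the gripper's body presses on something with over 40 N, if the wrist force passes 120 N, or if a joint passes its speed limit or range.

## Working session

There is one attempt and no reset: what is moved stays moved. The work goes in short steps, Python scripts to look and compute and a shell command to move; the robot and the scene stay as the last step left them, time stands still between calls to the robot, and variables do not carry over. Pictures are saved under pics/ and viewed, about 12 in all and at most 16, crops included, and the job is handed in when it is done.

```bash
mkdir -p pics; cat > h.py <<'E'
from plant import *
import numpy as np, cv2
def snap(name,tag):
    s=snapshot(name); np.savez(tag+'.npz',**{k:np.array(v) for k,v in s.items()})
    cv2.imwrite(f'pics/{tag}.png',s['pixels'][:,:,::-1]); return s
def load(tag): return dict(np.load(tag+'.npz'))
def K(s): return np.array([[s['fx'],0,s['cx']],[0,s['fy'],s['cy']],[0,0,1]],float)
def plane(s,pts,z):  # pixels -> world at height z
    p=cv2.undistortPoints(np.array(pts,float).reshape(-1,1,2),K(s),np.array(s['dist'],float)).reshape(-1,2)
    T=np.array(s['pose']); d=np.c_[p,np.ones(len(p))]@T[:3,:3].T; o=T[:3,3]
    z=np.broadcast_to(z,len(p)); return o+d*((z-o[2])/d[:,2])[:,None]
def cloud(s):
    v,u=np.mgrid[0:400,0:640]; p=cv2.undistortPoints(np.stack([u,v],-1).reshape(-1,1,2).astype(float),K(s),np.array(s['dist'],float)).reshape(-1,2)
    d=s['depth'].reshape(-1,1); T=np.array(s['pose']); return ((np.c_[p,np.ones(len(p))]*d)@T[:3,:3].T+T[:3,3]).reshape(400,640,3)
E
python3 - <<'E'
from h import *
for n in('top','side'):
    s=snap(n,n+'0'); print(n,s['fx'],s['cx'],s['cy'],s['dist'],np.round(s['pose'],3).tolist())
print(get_obs())
E
```

```text
top 492.14017995290214 318.0917810394846 194.5049553995645 [0.02962319 0.         0.         0.         0.        ] [[-0.025, -0.996, 0.09, 0.455], [-1.0, 0.024, -0.01, 0.044], [0.008, -0.09, -0.996, 1.383], [0.0, 0.0, 0.0, 1.0]]
side 502.1427607503056 319.8374087526174 201.0977338525221 [0.02756656 0.         0.         0.         0.        ] [[-0.972, -0.101, 0.213, 0.253], [-0.234, 0.513, -0.826, 1.311], [-0.026, -0.852, -0.522, 0.868], [0.0, 0.0, 0.0, 1.0]]
{'clock': 0.1, 'joint_pos': array([ 8.25111615e+01,  2.05871951e+01,  6.38407995e-01, -1.80115171e-02,
       -7.01349271e+01, -1.65057973e+01]), 'qvel': array([-0.03187855, -0.12294432,  0.1410006 ,  0.12799265, -0.04592017,
       -0.02615495]), 'tau': array([-1.77419068e-03, -5.84165561e+01,  2.93755889e+01,  7.01548666e+00,
        1.02314207e-02, -4.79644996e-05]), 'tool_pos': array([0.27434636, 0.61625228, 0.22571237]), 'orientation': array([-1.79992449e+02, -8.50755078e-02, -1.14000774e+02]), 'force': array([ 0.21068057, -0.39326692,  0.90763553]), 'moment': array([ 0.05034361,  0.06415102, -0.01168865]), 'opening': 0.08775034770787637}
```

View pics/top0.png

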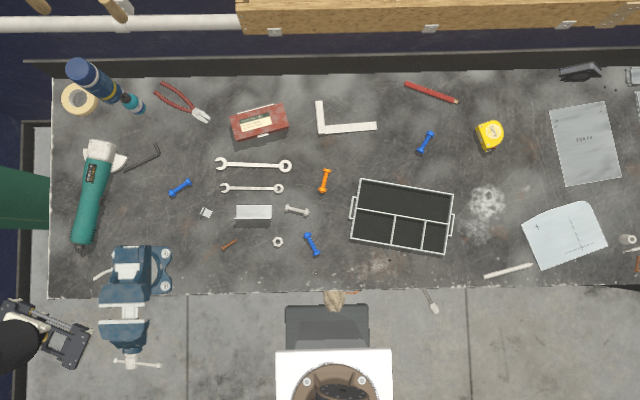

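View pics/side0.png

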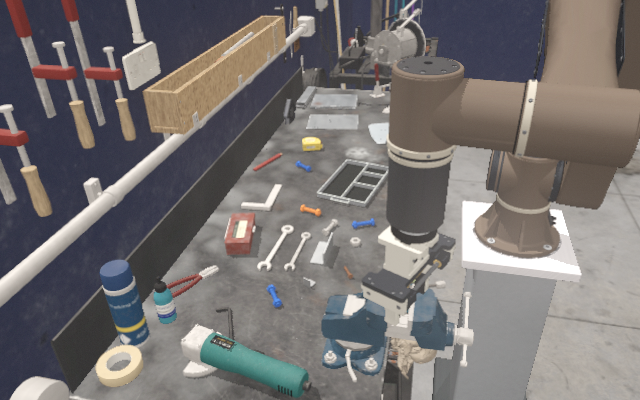

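The top view shows the parts: large spanner (253,165), small spanner (251,188), bright bolt (297,210), long angle (253,212), small bracket (206,212), nut (278,242) and rusty bolt (229,244). The tray is at (402,216). Look-alikes of the bright bolt are blue at (311,243), (180,187) and (426,142), and orange at (324,180). For the spanners it is large at (253,165) against small at (251,188). Now a close crop to check these choices.

```bash
python3 - <<'E'
import cv2
a=cv2.imread('pics/top0.png')
cv2.imwrite('pics/c1.png',cv2.resize(a[145:265,190:350],None,fx=5,fy=5,interpolation=cv2.INTER_CUBIC))
cv2.imwrite('pics/c2.png',cv2.resize(a[165:265,335:468],None,fx=6,fy=6,interpolation=cv2.INTER_CUBIC))
E
```

```text
(no output)
```

View pics/c1.png

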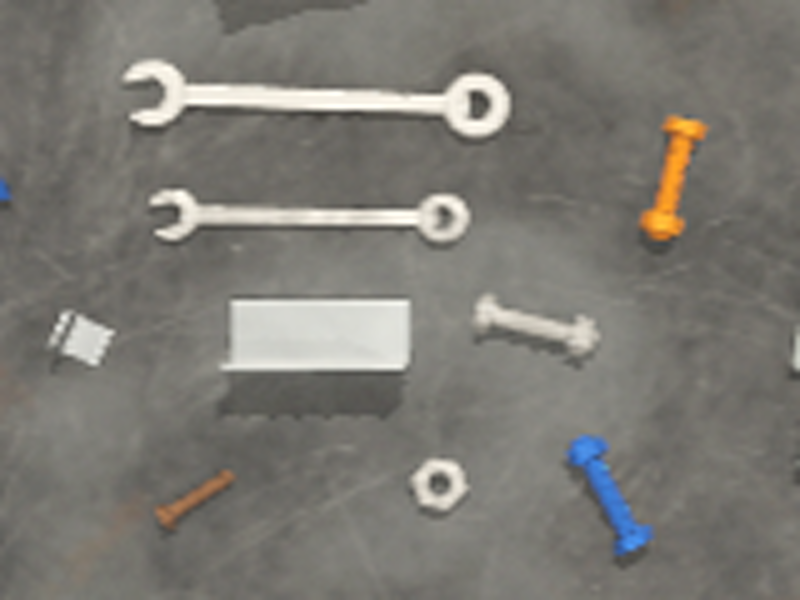

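View pics/c2.png

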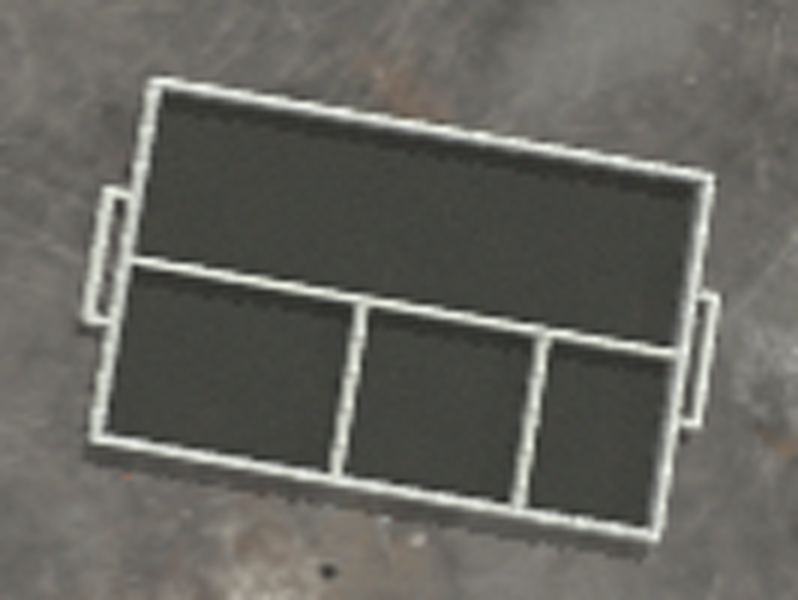

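```bash
python3 - <<'E'
from h import *
s=load('top0')
c1=lambda p:(np.array(p,float)+.5)/5-.5+[190,145]
c2=lambda p:(np.array(p,float)+.5)/6-.5+[335,165]
def sh(n,p,z):
    w=plane(s,p,z); print(n,np.round(w[:,:2]*1000).tolist(), 'mid',np.round(w[:,:2].mean(0)*1000,1)); 
    d=w[0]-w[-1]; print('   ang',np.degrees(np.arctan2(d[1],d[0])).round(1),np.linalg.norm(d).round(4)); return w
sh('spanL ends',c1([(123,96),(510,104)]),.007); sh('shank',c1([(187,95),(445,103)]),.007)
sh('bolt',c1([(477,313),(597,337)]),.012)
sh('nut',c1([(440,486)]),.013)
t=sh('tray',c2([(153,82),(711,177),(655,540),(95,437)]),.018)
for a,b in((0,1),(1,2),(2,3),(3,0)): d=t[b]-t[a]; print(np.linalg.norm(d).round(4),np.degrees(np.arctan2(d[1],d[0])).round(1))
sh('tape bracket',c1([(62,328),(88,340)]),.01)
sh('smallsp',c1([(150,212),(468,220)]),.007);sh('angle',c1([(230,298),(410,370)]),.03);sh('rusty',c1([(160,520),(233,476)]),.01)
c=cloud(s); print('bracket heights'); print((c[206:220,197:217,2]*1000).round().astype(int))
m=c[206:220,197:217]; k=m[...,2]>.016; print(m[k].mean(0),k.sum()); k=(m[...,2]>.003)&(m[...,2]<.012); print(m[k].mean(0),k.sum())
E
```

```text
spanL ends [[672.0, 320.0], [663.0, 103.0]] mid [667.4 211.5]
   ang 87.5 0.2178
shank [[672.0, 284.0], [664.0, 139.0]] mid [668.  211.9]
   ang 86.9 0.1453
bolt [[545.0, 123.0], [530.0, 57.0]] mid [537.  90.]
   ang 77.3 0.0683
nut [[449.0, 145.0]] mid [449.1 145.5]
   ang 0.0 0.0
tray [[620.0, -88.0], [569.0, -346.0], [403.0, -312.0], [456.0, -56.0]] mid [ 512.1 -200.5]
   ang -11.1 0.1671
0.2625 -101.1
0.17 168.4
0.261 78.2
0.1671 -11.1
tape bracket [[542.0, 354.0], [535.0, 340.0]] mid [538.5 347.1]
   ang 63.9 0.016
smallsp [[606.0, 306.0], [597.0, 128.0]] mid [601.7 216.6]
   ang 87.2 0.1782
angle [[555.0, 258.0], [513.0, 160.0]] mid [534.  208.7]
   ang 66.8 0.1068
rusty [[434.0, 301.0], [458.0, 260.0]] mid [445.9 280.4]
   ang 119.8 0.0466
bracket heights
[[  -1   -1    4   -4   -3   -1    4   -1    6   -2   -4    1   -4    0
    -2   -3   -2    0    2   -3]
 [  -5   -6   -5   -6   -5   23   20    4    1   -1    4   -2   -5   -5
    -1    1   -1   -3    5    0]
 [   2    5    1   -1   -5   23   10   11    5    4   -4  -10    2   -7
    -2   -2    2    0   -6    3]
 [   0   -5 
[... 519 characters left out ...]
   -4   -2   19    6   -1    7    3    1    3    1   -1   -1    0
    -5    1   -7   -5   -1   -1]
 [  -1    0   -1   -2   -5    0    4    2    3    3    1   -1    6   -4
     5    0    0    4    0    0]
 [  -1    4   -1    0    0    0   -2   -2    4    2    4    1   -2    0
    -2   -2    0    1   -2    2]
 [   1    4    2   -2   -1    0   -2   -3    0   -2    2    5   -4   -2
    -2    0   -2   -3    3    0]
 [  -1   -1   -1    0   -6   -1    5   -3    1    0   -2    1   -1   -7
     0   -1   -5    2    0   -2]
 [   0   -2   -4    0   -3   -1    1   -3   -2   -1   -4   -6   -3    0
     2   -3   -4    0   -2   -2]]
[0.52437089 0.29582425 0.27566489] 16
[0.53803845 0.34630568 0.00530553] 46
```

```bash
python3 - <<'E'
import cv2
a=cv2.imread('pics/side0.png')
cv2.imwrite('pics/c3.png',cv2.resize(a[215:300,250:380],None,fx=6,fy=6,interpolation=cv2.INTER_CUBIC))
E
```

```text
(no output)
```

View pics/c3.png

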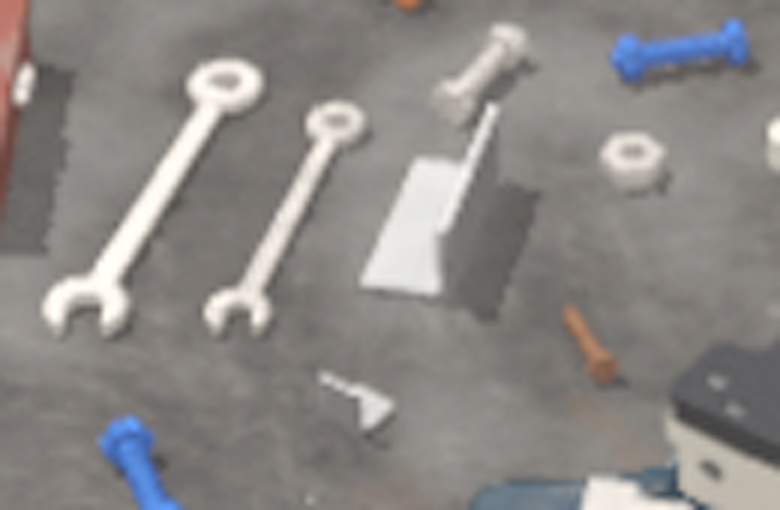

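Both crops confirm the choices. In c1 the large spanner's middle is at (316,99), the bolt at (537,326), the nut at (440,486), and the bracket's upright leg is on its left, +y side at (58,328). I'll enlarge the bracket and nut once for angle, and check how high the obstacles are.

```bash
python3 - <<'E'
from h import *
a=cv2.imread('pics/top0.png')
f=lambda x,y:cv2.resize(a[y:y+22,x:x+22],None,fx=18,fy=18,interpolation=cv2.INTER_CUBIC)
cv2.imwrite('pics/c4.png',np.hstack([f(195,201),f(267,231)]))
s=load('top0');c=cloud(s)
z=c[240:330,95:180]; k=(z[...,2]<.5); print('vise',np.percentile(z[k][:,2],99),z[k&(z[...,2]>.05)].min(0),z[k&(z[...,2]>.05)].max(0))
E
```

```text
vise 0.1530927314295675 [0.24110107 0.4624679  0.05021079] [0.45207145 0.57551805 0.15688475]
```

View pics/c4.png

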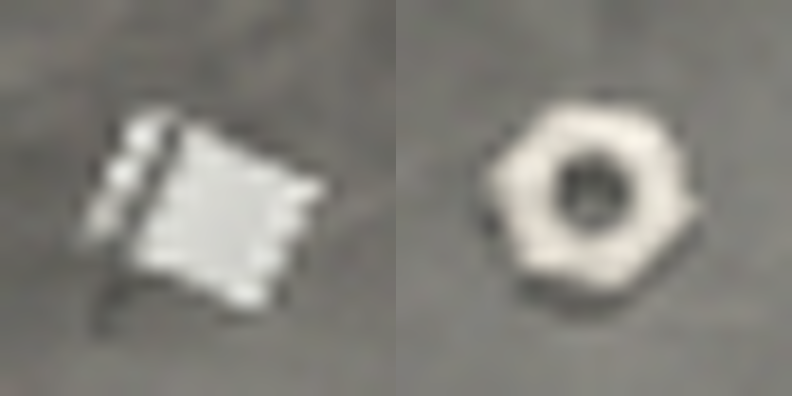

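```bash
python3 - <<'E'
from h import *
s=load('top0'); f=lambda p,o:(np.array(p,float)+.5)/18-.5+np.array(o)
b=plane(s,f([(150,115),(95,225)],(195,201)),.024); d=b[0]-b[1]; print('leg',b.mean(0)*1000,np.degrees(np.arctan2(d[1],d[0])))
b=plane(s,f([(185,125),(325,185),(255,310),(130,265)],(195,201)),.005);print((b*1000).round(1))
for i,j in((0,1),(3,2),(1,2)): d=b[i]-b[j]; print(np.degrees(np.arctan2(d[1],d[0])))
n=plane(s,f([(94,180),(306,205)],(267,231)),.013); d=n[0]-n[1]; print('nut',n.mean(0)*1000,np.degrees(np.arctan2(d[1],d[0])))
E
```

```text
leg [541.81159702 352.95421958  24.        ] -26.84649256997806
[[549.8 347.6   5. ]
 [539.9 326.    5. ]
 [520.8 336.9   5. ]
 [528.2 356.2   5. ]]
65.43263772094096
68.81031265760281
-29.67834790834867
nut [450.64507368 145.3279908   13.        ] 81.8488455493332
```

```bash
python3 -m pendant '[[[30,-30,40,0,0,-10],[75,-75,40,0,0,-20],[120,-120,40,0,0,-30],[160,-160,40,0,0,-40],[200,-200,40,0,0,-50],[230,-235,20,0,0,-60],[264,-270,-20,0,0,-70],[264,-270,-60,0,0,-80],[264,-270,-110,0,0,-90],[264,-270,-120,0,0,-93]]]' -0.2
```

```text
clock: 1.35
tool_pos: [0.5366, 0.3444, 0.102]
orientation: [-179.6, -0.1, 152.7]
force: [0.1, -0.1, 0.8]
opening: 0.0529
```

```bash
python3 -m pendant '[[[2,3,-50,0,0,0],[2,3,-80,0,0,0],[2,3,-97,0,0,0],[2,3,-97,0,0,0],[2,3,-97,0,0,0]]]'; python3 -m pendant '[[[0,0,0,0,0,0],[0,0,0,0,0,0],[0,0,0,0,0,0],[0,0,0,0,0,0],[0,0,0,0,0,0],[0,0,0,0,0,0]]]' 1; python3 -m pendant '[[[0,0,50,0,0,0],[0,0,100,0,0,0],[0,0,100,0,0,0]]]'; python3 - <<'E'
from h import *
s=snap('side','s1')
o=get_obs(); print(o['tool_pos'],o['opening'])
T=np.linalg.inv(s['pose']); p=T[:3,:3]@o['tool_pos']+T[:3,3]; u=p[:2]/p[2]*s['fx']+[s['cx'],s['cy']]; print(u)
x,y=np.clip(u.astype(int)-[50,40],0,[540,320]); cv2.imwrite('pics/s1c.png',cv2.resize(s['pixels'][y:y+80,x:x+100,::-1],None,fx=6,fy=6))
E
```

```text
clock: 1.98
tool_pos: [0.5412, 0.3503, 0.0108]
orientation: [179.9, 0.0, 153.0]
force: [1.0, -0.3, 0.7]
opening: 0.0526
clock: 2.72
tool_pos: [0.5406, 0.3498, 0.0098]
orientation: [180.0, 0.0, 153.0]
force: [-0.8, 0.9, 3.0]
opening: 0.0205
clock: 3.1
tool_pos: [0.5426, 0.3515, 0.1142]
orientation: [179.6, 0.2, 153.0]
force: [-0.2, 0.1, -0.4]
opening: 0.0204
[0.54131025 0.35049954 0.11163085] 0.020539797912756393
[305.17876443 250.18147446]
```

View pics/s1c.png

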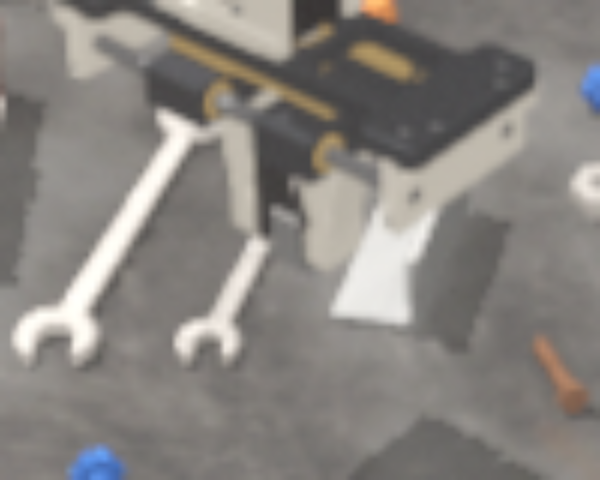

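The bracket is held: grey plate between the fingertips at crop pixel (285,235), opening 20.5 mm.

```bash
python3 -m pendant '[[[-8,-60,0,0,0,2],[-16,-120,0,0,0,4],[-24,-180,0,0,0,6],[-32,-240,0,0,0,8],[-40,-300,0,0,0,10],[-48,-360,0,0,0,12],[-56,-420,0,0,0,14],[-64,-480,0,0,0,16],[-72,-540,0,0,0,16],[-72,-557,0,0,0,16]]]'; python3 -m pendant '[[[0,0,0,0,0,0],[0,0,-50,0,0,0],[0,0,-80,0,0,0],[0,0,-95,0,0,0],[0,0,-96,0,0,0],[0,0,-96,0,0,0]]]'
```

```text
clock: 4.4
tool_pos: [0.4665, -0.21, 0.1082]
orientation: [-180.0, -0.2, 168.8]
force: [0.5, 0.4, -0.9]
opening: 0.0205
clock: 5.15
tool_pos: [0.4692, -0.2069, 0.0141]
orientation: [180.0, 0.1, 169.1]
force: [-0.4, -0.2, 0.2]
opening: 0.0207
```

```bash
python3 -m pendant '[[[0,0,0,0,0,0],[0,0,0,0,0,0],[0,0,0,0,0,0],[0,0,50,0,0,0],[0,0,86,0,0,0]]]' 0.32;  python3 -m pendant '[[[-3,60,0,0,0,3],[-6,120,0,0,0,3],[-9,180,0,0,0,3],[-12,240,0,0,0,3],[-15,300,0,0,0,3],[-18,352,0,0,0,3],[-18,352,-50,0,0,3],[-18,352,-80,0,0,3],[-18,352,-96,0,0,3],[-18,352,-96,0,0,3]]]' -0.2; python3 - <<'E'
from h import *
s=snap('top','t2'); cv2.imwrite('pics/t2c.png',cv2.resize(s['pixels'][170:270,265:465,::-1],None,fx=4,fy=4,interpolation=cv2.INTER_CUBIC))
E
```

```text
clock: 5.78
tool_pos: [0.4687, -0.2075, 0.1011]
orientation: [-180.0, 0.0, 169.0]
force: [0.6, -0.8, -0.3]
opening: 0.0297
clock: 7.02
tool_pos: [0.4498, 0.144, 0.0026]
orientation: [-179.9, -0.1, 172.0]
force: [-0.1, 0.0, 0.7]
opening: 0.0525
```

View pics/t2c.png

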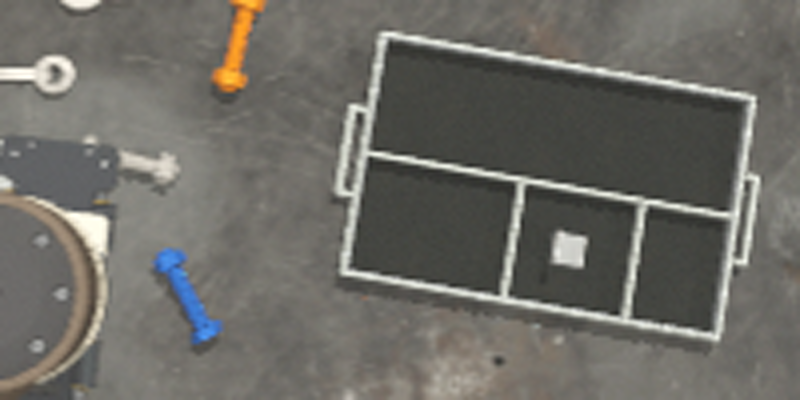

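The bracket lies in the middle compartment at crop pixel (570,250). Next, the nut.

```bash
python3 -m pendant '[[[0,0,0,0,0,0],[0,0,0,0,0,0],[0,0,0,0,0,0],[0,0,0,0,0,0],[0,0,50,0,0,0],[0,0,96,0,0,0],[0,0,96,0,0,0]]]' 1;  python3 -m pendant '[[[0,-60,0,0,0,-3],[0,-120,0,0,0,-3],[0,-180,0,0,0,-3],[0,-240,0,0,0,-3],[0,-300,0,0,0,-3],[0,-360,0,0,0,-3],[1,-420,0,0,0,-3],[1,-434,0,0,0,-3],[1,-434,0,0,0,-3]]]'
```

```text
clock: 7.95
tool_pos: [0.4525, 0.1461, 0.1031]
orientation: [179.7, 0.3, 172.0]
force: [-0.1, -0.6, -1.0]
opening: 0.0262
clock: 9.07
tool_pos: [0.4506, -0.2899, 0.0985]
orientation: [180.0, -0.1, 168.9]
force: [0.1, -0.5, -0.1]
opening: 0.0261
```

```bash
python3 -m pendant '[[[0,0,-50,0,0,0],[0,0,-80,0,0,0],[0,0,-92,0,0,0],[0,0,-92,0,0,0],[0,0,-92,0,0,0]]]'; python3 -m pendant '[[[0,0,0,0,0,0],[0,0,0,0,0,0],[0,0,0,0,0,0],[0,0,50,0,0,0],[0,0,92,0,0,0],[0,0,92,0,0,0]]]' 0.27;  python3 -m pendant '[[[13,60,0,0,0,-1.5],[26,120,0,0,0,-1.5],[39,180,0,0,0,-1.5],[52,240,0,0,0,-1.5],[65,300,0,0,0,-1.5],[80,355,0,0,0,-1.5],[85,379,0,0,0,-1.5],[85,379,-50,0,0,-1.5],[85,379,-80,0,0,-1.5],[85,379,-97,0,0,-1.5]]]' -0.2; python3 -m pendant '[[[0,0,0,0,0,0],[0,0,0,0,0,0]]]';python3 - <<'E'
from h import *
s=snap('top','t3'); cv2.imwrite('pics/t3c.png',cv2.resize(s['pixels'][145:270,195:465,::-1],None,fx=2.9,fy=2.9,interpolation=cv2.INTER_CUBIC))
E
```

```text
clock: 9.7
tool_pos: [0.4523, -0.2889, 0.0083]
orientation: [-180.0, 0.1, 169.1]
force: [-0.6, 0.0, 0.1]
opening: 0.0263
clock: 10.45
tool_pos: [0.4538, -0.2902, 0.1031]
orientation: [-180.0, 0.4, 169.0]
force: [0.2, -0.4, -0.4]
opening: 0.0319
clock: 11.7
tool_pos: [0.5349, 0.0885, 0.0002]
orientation: [-179.9, -0.2, 167.5]
force: [-1.7, 1.3, 14.8]
opening: 0.0525
clock: 11.95
tool_pos: [0.536, 0.089, 0.002]
orientation: [-180.0, -0.0, 167.5]
force: [-0.1, -0.1, 0.7]
opening: 0.0526
```

View pics/t3c.png

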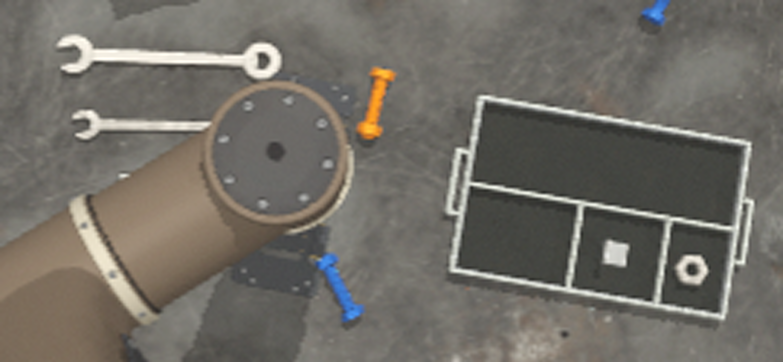

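The nut is in the narrowest compartment at crop pixel (691,269). Next, gripping the bolt.

```bash
python3 -m pendant '[[[0,0,0,0,0,0],[0,0,0,0,0,0],[0,0,0,0,0,0],[0,0,0,0,0,0],[0,0,0,0,0,0],[0,0,50,0,0,0],[0,0,97,0,0,0],[0,0,97,0,0,0]]]' 1; python3 - <<'E'
from h import *
s=snap('side','s4')
cv2.imwrite('pics/s4c.png',cv2.resize(s['pixels'][170:270,280:400,::-1],None,fx=5,fy=5))
E
```

```text
clock: 13.0
tool_pos: [0.5389, 0.0907, 0.1034]
orientation: [179.7, 0.3, 167.5]
force: [0.7, 0.0, -1.1]
opening: 0.0111
```

View pics/s4c.png

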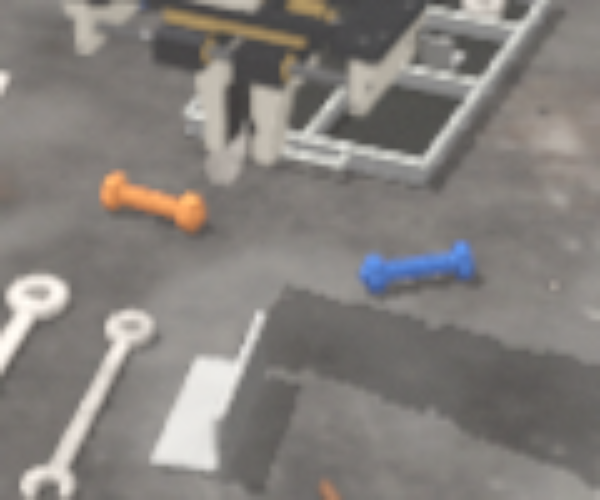

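The bolt is held, its end showing at (225,165) between the tips.

```bash
python3 -m pendant '[[[-15,-60,0,0,0,1.5],[-30,-120,0,0,0,1.5],[-45,-180,0,0,0,1.5],[-51,-210,0,0,0,1.5],[-51,-210,0,0,0,1.5],[-51,-210,-50,0,0,1.5],[-51,-210,-80,0,0,1.5],[-51,-210,-90,0,0,1.5],[-51,-210,-93,0,0,1.5],[-51,-210,-93,0,0,1.5]]]'; python3 -m pendant '[[[0,0,0,0,0,0],[0,0,0,0,0,0],[0,0,0,0,0,0],[0,0,50,0,0,0],[0,0,93,0,0,0]]]' 0.3
```

```text
clock: 14.3
tool_pos: [0.4862, -0.12, 0.0072]
orientation: [180.0, 0.1, 169.0]
force: [0.5, -0.3, -0.4]
opening: 0.011
clock: 14.92
tool_pos: [0.4853, -0.1205, 0.1009]
orientation: [-180.0, -0.0, 169.0]
force: [1.1, -0.4, -0.2]
opening: 0.0304
```

```bash
python3 -m pendant '[[[26,48,0,0,0,8],[52,96,0,0,0,8],[78,144,0,0,0,8],[104,192,0,0,0,8],[130,240,0,0,0,8],[156,288,0,0,0,8],[182,332,0,0,0,8],[182,332,0,0,0,8],[182,332,-40,0,0,8],[182,332,-70,0,0,8]]]' 0.09; python3 - <<'E'
from h import *
s=snap('side','s5')
cv2.imwrite('pics/s5c.png',cv2.resize(s['pixels'][200:300,230:350,::-1],None,fx=5,fy=5))
E
```

```text
clock: 16.18
tool_pos: [0.6667, 0.211, 0.0284]
orientation: [-180.0, -0.0, 177.0]
force: [-0.8, 0.1, 0.2]
opening: 0.04
```

View pics/s5c.png

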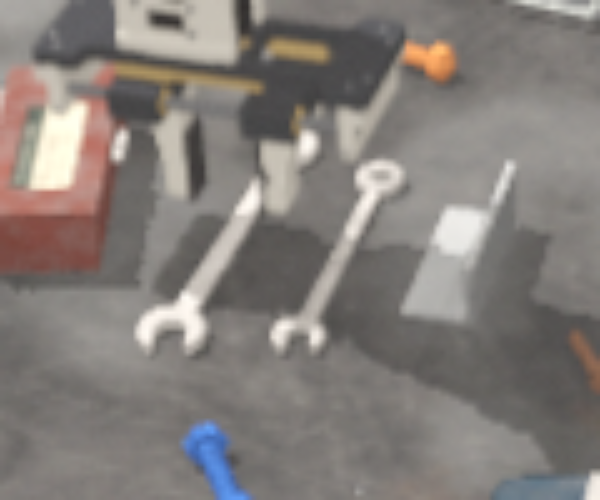

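The fingers straddle the large spanner's shank at (250,190). The red box beside it is close to the gripper body, so I'll check its clearance.

```bash
python3 - <<'E'
from h import *
c=cloud(load('top0')); b=c[95:150,225:295].reshape(-1,3); b=b[(b[:,2]<.3)]
for lo in(.02,.04,.055): k=b[b[:,2]>lo]; print(lo,len(k),np.percentile(k,[0.5,2,50,98],axis=0).round(3).tolist() if len(k) else '')
k=b[(b[:,1]>.16)&(b[:,1]<.26)&(b[:,2]>.02)&(b[:,0]<.78)]; print(len(k),k.min(0) if len(k) else 0,k.max(0) if len(k) else 0)
E
```

```text
0.02 1515 [[0.735, 0.111, 0.027], [0.74, 0.117, 0.033], [0.783, 0.189, 0.041], [0.827, 0.263, 0.047]]
0.04 1017 [[0.737, 0.111, 0.04], [0.742, 0.115, 0.04], [0.783, 0.191, 0.043], [0.826, 0.263, 0.048]]
0.055 0 
535 [0.73184331 0.16076273 0.02097327] [0.77998311 0.25918678 0.05058988]
```

```bash
python3 -m pendant '[[[0,0,-15,0,0,0],[0,0,-22,0,0,0],[0,0,-26,0,0,0],[0,0,-27.5,0,0,0],[0,0,-27.5,0,0,0]]]'; python3 -m pendant '[[[0,0,0,0,0,0],[0,0,0,0,0,0],[0,0,0,0,0,0],[0,0,0,0,0,0],[0,0,0,0,0,0],[0,0,20,0,0,0],[0,0,60,0,0,0],[0,0,97,0,0,0],[0,0,97,0,0,0]]]' 1; python3 - <<'E'
from h import *
s=snap('side','s6')
cv2.imwrite('pics/s6c.png',cv2.resize(s['pixels'][170:290,220:370,::-1],None,fx=4,fy=4))
E
```

```text
clock: 16.85
tool_pos: [0.6678, 0.2118, 0.0026]
orientation: [180.0, 0.0, 177.0]
force: [1.4, 0.5, -0.7]
opening: 0.04
clock: 17.98
tool_pos: [0.6697, 0.2127, 0.1045]
orientation: [179.8, 0.4, 177.0]
force: [0.6, 0.7, -1.5]
opening: 0.0124
```

View pics/s6c.png

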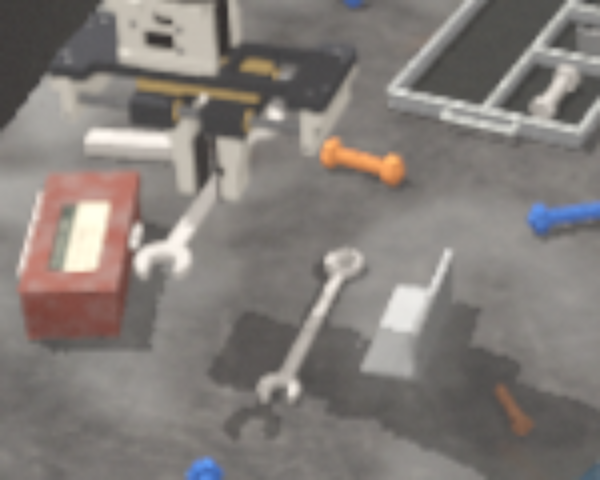

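The large spanner is held level at (185,235), and the bolt already lies in the widest compartment at (555,90).

```bash
python3 -m pendant '[[[-15,-55,0,0,0,-1],[-30,-110,0,0,0,-2],[-45,-165,0,0,0,-4],[-60,-220,0,0,0,-6],[-75,-275,0,0,0,-8],[-90,-330,0,0,0,-8.5],[-105,-385,0,0,0,-8.5],[-115,-420,0,0,0,-8.5],[-115,-420,0,0,0,-8.5],[-115,-420,0,0,0,-8.5]]]'; python3 -m pendant '[[[0,0,-40,0,0,0],[0,0,-65,0,0,0],[0,0,-80,0,0,0],[0,0,-88,0,0,0],[0,0,-92,0,0,0],[0,0,-93,0,0,0],[0,0,-93,0,0,0]]]'
```

```text
clock: 19.27
tool_pos: [0.552, -0.2083, 0.0985]
orientation: [180.0, -0.1, 168.5]
force: [-0.4, 0.6, -1.5]
opening: 0.0121
clock: 20.15
tool_pos: [0.5529, -0.2084, 0.0067]
orientation: [180.0, 0.1, 168.5]
force: [0.5, -0.4, -1.0]
opening: 0.012
```

```bash
python3 -m pendant '[[[0,0,0,0,0,0],[0,0,0,0,0,0],[0,0,0,0,0,0],[0,0,40,0,0,0],[0,0,100,0,0,0],[0,0,160,0,0,0],[0,60,180,0,0,0],[0,120,180,0,0,0]]]' 0.3; python3 -m pendant '[[[0,50,0,0,0,0],[0,100,0,0,0,0],[0,150,0,0,0,0],[0,200,0,0,0,0],[0,200,0,0,0,0],[0,200,0,0,0,0]]]'; python3 - <<'E'
from h import *
s=snap('top','t7'); im=s['pixels'][:,:,::-1]; cv2.imwrite('pics/t7c.png',cv2.resize(im[165:265,335:468],None,fx=6,fy=6,interpolation=cv2.INTER_CUBIC))
s=snap('side','s7'); cv2.imwrite('pics/s7c.png',cv2.resize(s['pixels'][140:300,240:400,::-1],None,fx=3.7,fy=3.7,interpolation=cv2.INTER_CUBIC))
E
```

```text
clock: 21.15
tool_pos: [0.5536, -0.0876, 0.1887]
orientation: [179.9, 0.3, 168.4]
force: [0.5, -0.4, -0.9]
opening: 0.031
clock: 21.9
tool_pos: [0.5522, 0.1117, 0.186]
orientation: [-180.0, -0.0, 168.6]
force: [-0.4, 0.2, -1.4]
opening: 0.0308
```

View pics/t7c.png

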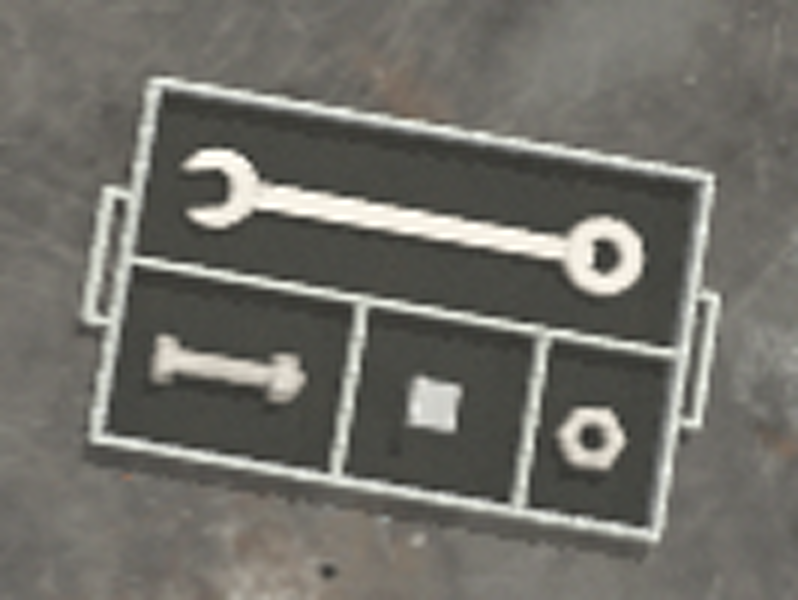

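View pics/s7c.png

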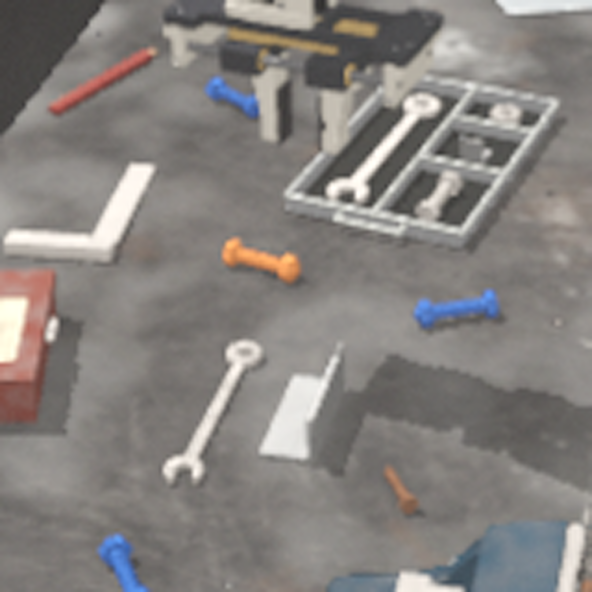

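The top view shows all four parts in their compartments, well off the walls: spanner from (182,185) to (643,257), bolt (228,368), bracket (434,405), nut (592,438). The side view shows the small spanner (213,410), long angle (305,410) and rusty bolt (400,490) undisturbed.

```bash
python3 -c "
from h import *
a,b=load('side0'),load('s7')
s=b;from h import *
t=load('t7');c2=lambda p:(np.array(p,float)+.5)/6-.5+[335,165]
R=np.array([[.9806,.196],[-.196,.9806]])
for n,p,z in(('sp',[(182,187),(643,257)],.01),('bolt',[(152,360),(303,377)],.015),('br',[(434,405)],.012),('nut',[(592,438)],.016)): print(n,(R@(plane(t,c2(p),z).mean(0)[:2]*1000-[512.1,-200.5])).round(1))
print(close_job())"
```

```text
sp [ 38.1 -15.1]
bolt [-9.4 85.3]
br [-46.9  -4.5]
nut [-77.5 -71.3]
the job is handed in; nothing more can be done
None
```

All four kit parts are in the tray and the job is handed in, at about 22 s of the 99 s allowed; no verdict was reported. I placed the bracket, nut, bolt and larger spanner in that order.

**Last check (top view):** the script that printed my final positions used the wrong sign for the tray's rotation, so its raw numbers were off. The job was handed in by that same script. I corrected the values by hand afterwards:

| Part | Measured x, y in tray frame (mm) | Compartment centre (mm) |
|---|---|---|
| Larger spanner | (41, 1) | (41.5, 0) |
| Long bright bolt | (-41, 75) | (-41.5, 74) |
| Small bracket | (-42, -22) | (-41.5, -24) |
| Hex nut | (-44, -96) | (-41.5, -98) |

**Height and flatness:** I did not measure these. Each part was released about 1 mm above the floor, and the pictures show them lying flat.

**Parts to leave:** the small spanner, rusty bolt, long angle and the coloured look-alikes look undisturbed in the side view. I did not measure their shift.

**Contact:** the fingertips touched the bench lightly once, at about 15 N, while descending to the bolt. The gripper was clear of everything when the job was handed in.

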